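# Take the board nest out of the test jig

## Robot

A 7-joint arm with a two-finger parallel gripper is mounted at the origin on the work surface. World frame = base frame: x ahead of the robot, y to its left, z up, the work surface at z = 0. Lengths are in m, angles in degrees, forces in N, time in s.
With the tool pointing down it reaches from about 0.4 to 0.85 m from the base axis. Payload 4.5 kg.
Tool frame: the origin (TCP) lies at the very end of the fingers, on their centre line; the grasp point (between the pads) lies 19 mm behind it (r.hold_point_z is the z of the grasp point in the tool frame, in m); z points along the fingers, y is the line along which they close (so a half turn about z gives the same grasp; the last joint's range is limited). The gripper opens to 88 mm and grips with 3 to 60 N. Pads are 18 mm wide; open, the fingers measure 123 mm over their backs; the gripper's body (75 mm by 187 mm) begins 45 mm behind the grasp point.
Start: joints at [-62.636, 39.483, -11.15, 89.685, 9.013, 51.709, -12.324], TCP at [0.268, 0.564, 0.239] pointing down, gripper open.
Joint ranges: [-172.22, 172.22], [-26.19, 119.32], [-84.43, 86.54], [7.71, 146.69], [-57.33, 237.33], [2.42, 119.75], [-152.13, 152.13]. Speed limits (degrees/s): [147.25, 147.25, 180, 180, 180, 180, 180].

## Interface

Orientations are given as a 3x3 rotation matrix whose columns are the frame's x, y, z axes.
In Python, from cell import sensors, imaging, close_job, r gives the robot as it stands. The module is installed in compiled form; this text tells all that it offers.
- The arm moves only by the tool jog_arm, never from a script. Its argument "targets" is a list of rows, each a list of 3 entries, a list of its own where there are three numbers: the closure in counts, from 0 (fully open) to 255 (shut), then the shift along the world's x, y, z in m, then the turn, a rotation vector about the world's x, y, z in degrees. In form: [[claw, [tx, ty, tz], [wx, wy, wz]], ...]. A call has exactly 5 rows; each row is the pose to reach, as a shift and turn from the pose commanded when the call began; what a row does not reach only later rows make up. A row lasts 1/10 s, in which the tool goes at most 50 mm and 8.59 degrees, less where a joint would pass 70% of its speed; a pose out of reach is approached as far as the arm can. A call with a gripper value outside its range is refused whole. The fingers move at their own pace and stop on an object; the grip force is fixed at half the most. Time passes only in rows, so rows that repeat a pose let the fingers close, or fill a call up. It gives the time, the measured TCP pose, the force, the opening and the grip force at its end, in the units of the state.
- sensors.read_state(): the state, without advancing time (a new reading comes with each control period).
- imaging.grab_frame(name): name is "scene" or "top"; returns a dict with "image" (480x640x3 uint8, red, green, blue), "fx", "fy", "cx", "cy" (pixels), "dist_coeffs" ([k1, k2, p1, p2, k3] as OpenCV has them; the pictures are not rectified), "rvec" (rotation vector, rad) and "tvec" (3), from world to camera coordinates, as OpenCV has them. Camera axes: x right, y down, z forward; pixel columns grow to the right and rows downward; lengths in m; the calibration is good to about 2 mm. A picture is of the moment at which its call begins. There is no depth.
- close_job(): hands the job in; it is judged then, once.
Trained networks look in a picture, given as the dict that the camera call returned (one of the last four; its "shot" number tells which), for a name from the list of things; names that differ only in an ending like _2 or _b are one class to them, and where a whole thing is asked for, a point or a joint stands for the part that bears it (a point fixed in the world has none). Each returns a list of dicts, best first, with "p" (0 to 1); they miss things now and then, are a little off and sometimes report something else, mostly with a low value. They report only what shows in the picture. A call takes as long as a camera call. They do not tell look-alikes from the thing itself.
- imaging.outline_of(picture, label): "pixels" (480x640 bool, what is visible of it) and "pixel" ([column, row] in pixels, amid what is visible of it).
The state is a dict: "clock": time; "joint_positions": joint angles; "joint_vel": joint speeds; "joint_efforts": joint torques, N m; "ee_pos": TCP position; "orientation": TCP orientation; "wrist_force": force on the tool from outside, world axes, zero at the start; "torque": the same for the moment, N m; "finger_gap": finger opening in m; "gripper_force": force on a finger pad.
Only numpy, scipy, OpenCV 4.12 (cv2) and the standard library are available. Lean on these libraries where they do the work, as an engineer would, in place of code of your own. Each camera call takes 0.05 s, during which the arm holds its last target. There are 200 camera calls.

## Task

Change over the bench test jig: using its two lifting levers, raise the nest insert that sits flush in the jig, bringing it up evenly so that it never cocks on its locating pins, until both ends stand a good 10 mm proud of the rim. Then take the insert, lift it straight up off the pins and set it down gently, board side up, in the middle of the rubber mat and lined up with the mat, and let go. Leave the other things on the bench where they are.

Things in the scene. Friction and masses are not known exactly. Their poses are not given: they have to be found in the camera images.
- jig: bench test jig for narrow circuit boards, fixed: a dark steel open pocket on a black foot, 96 (x) x 268 (y) x 60 mm high. Origin: centre of its underside; y runs along its length to the left lever. The insert fills the pocket flush with the rim, 3 mm gap all round; the walls round it are 10 to 13 mm thick, level with the rim. On its +x side a low socket block, 36 mm high.
- pin_left (a point): tip of the fixed upright steel locating pin at the jig's y = +66 mm, 80 mm above the bench, 20 mm above the seated insert; 12 mm thick, tapered nose 7 mm long. The insert has a through-hole over each pin with 0.5 mm play all round.
- pin_right (a point): the same for the pin at the jig's y = -66 mm
- insert_center (a point): the nest insert: loose aluminium block 58 (x) x 190 (y) x 30 mm (z), 0.5 to 0.85 kg, balanced at its middle, with a green board let into its top (parts under 3 mm tall). The point is its centre, 45 mm above the bench when seated; off the pins above 95 mm. From about 6 mm of difference between its ends the holes bind on the pins and the lever goes stiff.
- end_left (a point): point on the insert's top face, centre line, 88 mm from its middle, at the left-lever end; 60 mm above the bench when seated. The left lever's toe lifts almost exactly under it.
- end_right (a point): the same point at the right-lever end
- pad_left (a point): middle of the top of the black thumb pad (26 mm wide, 34 mm long) on the left lever's arm, 60 mm from the pivot, at the jig's +y end. At rest the arm slopes up and outwards at 40 to 45 degrees: the pad is 70 to 74 mm above the bench, 40 mm out from the pivot, the arm's tip up to 90 mm above the bench. Pushed right down, the pad is 37 mm up and 60 mm out. It is pushed, not gripped.
- pad_right (a point): the same for the right lever, at the jig's -y end
- pivot_left (a point): pivot of the left lever, a rocker turning about the jig's x: pushing its pad down (0.70 rad in all, starts in the first 0.10) raises its toe, 34 mm inwards of the pivot, under that end of the insert. About 4 N at the pad moves it, 5 to 8 N with the insert on it; over 12 N means that the insert binds or the lever is at its stop. It stays where it is left.
- pivot_right (a point): pivot of the right lever, the same. Each toe has a height screw out of sight under the insert, set anywhere within 5 mm: the pad sinks 0 to 13 mm before that end starts to rise, and at full stroke the end stands 14 to 19 mm up. How far a lever has lifted must be felt or seen.
- mat: black rubber mat, 250 (x) x 118 (y) x 3 mm thick, fixed flat on the bench. Origin at the centre of its underside; the insert's long side goes along the mat's x, either way round.
- meter: bystander: yellow and black hand multimeter, 85 x 165 x 37 mm, lying on its back; origin at the centre of its underside
- reel: bystander: steel solder reel standing on end, 60 mm across, 48 mm high; origin at the centre of its underside
- driver: bystander: screwdriver with a yellow handle, 190 mm long, lying on the bench
- jar: bystander: small lidded jar, 60 mm across, 70 mm high; origin at the centre of its underside
Not all that is in view belongs to the job. What is shaped like the part that bears insert_center but blue or turquoise is not meant.

How it is judged:
By the outcome, as a careful person would: the job done as asked, in the order asked, and still so for the second after the job is handed in, with the robot touching nothing.
It also fails if it takes over 72 s, if anything falls off the work surface, if the arm or the gripper's body presses on something with over 40 N, if the wrist force passes 120 N, or if a joint passes its speed limit or range.

## Working session

There is one attempt and no reset: what is moved stays moved. The work goes in short steps, Python scripts to look and compute and a tool call to move; the robot and the scene stay as the last step left them, time stands still between calls to the robot, and variables do not carry over. Pictures are saved under pics/ and viewed, at most 10 in all, crops included, and the job is handed in when it is done.

Besides the shell and the picture viewer there is one more tool, called by a JSON object that holds its "name" and its "arguments". jog_arm: Moves the arm, as the interface text tells. Its arguments: {"type":"object","properties":{"targets":{"type":"array"}},"required":["targets"]}

```bash
mkdir -p pics; cat > h.py <<'E'
import numpy as np, cv2
from cell import sensors, imaging, close_job, r
def K(f): return np.array([[f["fx"],0,f["cx"]],[0,f["fy"],f["cy"]],[0,0,1.]]),np.array(f["dist_coeffs"],float)
def ray(f,px):
    k,d=K(f);u=cv2.undistortPoints(np.array([[px]],float),k,d)[0,0]
    R=cv2.Rodrigues(np.array(f["rvec"],float))[0];t=np.array(f["tvec"],float).ravel()
    return -R.T@t, R.T@np.array([u[0],u[1],1.])
def atz(f,px,z):
    c,v=ray(f,px);return c+v*(z-c[2])/v[2]
def proj(f,P):
    k,d=K(f);return cv2.projectPoints(np.array(P,float).reshape(-1,1,3),np.array(f["rvec"],float),np.array(f["tvec"],float),k,d)[0][:,0]
def save(f,n,crop=None,s=1):
    im=f["image"][:,:,::-1]
    if crop: im=im[crop[1]:crop[3],crop[0]:crop[2]]
    cv2.imwrite("pics/"+n,cv2.resize(im,None,fx=s,fy=s,interpolation=cv2.INTER_CUBIC))
E
python3 - <<'E'
from h import *
np.set_printoptions(precision=3,suppress=True)
Z={"jig":.06,"insert_center":.06,"pad_left":.072,"pad_right":.072,"pin_left":.08,"pin_right":.08,"mat":.003,"end_left":.06,"end_right":.06,"meter":.037,"reel":.048,"jar":.07,"driver":.015}
for n in("top","scene"):
    f=imaging.grab_frame(n);save(f,n+"0.png");print(n,ray(f,(320,240)))
    for l,z in Z.items():
        for o in imaging.outline_of(f,l)[:3]:
            ys,xs=np.nonzero(o["pixels"])
            print(l,round(o["p"],2),np.array(o["pixel"]),len(xs),atz(f,o["pixel"],z), cv2.minAreaRect(np.c_[xs,ys].astype(np.float32)))
E
```

```text
top (array([0.386, 0.071, 1.182]), array([ 0.118, -0.019, -0.993]))
jig 0.58 [264.1 248.5] 3629 [0.501 0.168 0.06 ] ((251.030029296875, 256.7362365722656), (173.979736328125, 51.08970260620117), 12.200469017028809)
insert_center 0.97 [107.3 276.9] 2313 [0.44  0.504 0.06 ] ((105.70378112792969, 276.7275695800781), (86.71259307861328, 27.576351165771484), 25.906511306762695)
insert_center 0.94 [251.9 258.4] 2438 [0.48  0.194 0.06 ] ((251.75241088867188, 259.5341796875), (90.68549346923828, 28.7296142578125), 11.94417667388916)
insert_center 0.55 [185.2 358. ] 2525 [0.271 0.331 0.06 ] ((185.98788452148438, 358.78875732421875), (28.793243408203125, 91.11908721923828), 54.24611282348633)
pad_left 0.83 [181.3 245.6] 399 [0.506 0.342 0.072] ((184.89999389648438, 245.80001831054688), (40.79337692260742, 12.965337753295898), 18.43494987487793)
pad_left 0.4 [256.6 242.2] 3694 [0.513 0.183 0.072] ((251.27816772460938, 256.6462097167969), (173.76678466796875, 51.955596923828125), 11.611486434936523)
pad_left 0.27 [252.1 258.7] 2477 [0.479 0.192 0.072] ((251.8699188232422, 259.9726867675781), (91
[... 5296 characters left out ...]
)
reel 0.36 [316.1 437.4] 1101 [ 0.797 -0.202  0.048] ((308.50677490234375, 417.8190002441406), (110.72193145751953, 15.875076293945312), 70.34617614746094)
jar 0.74 [360.5 384.3] 1240 [ 0.791 -0.093  0.07 ] ((359.0, 385.5), (45.0, 32.0), 90.0)
jar 0.71 [359.3 332.2] 1038 [ 0.721 -0.024  0.07 ] ((358.26922607421875, 332.3461608886719), (30.636577606201172, 39.31901168823242), 7.125016689300537)
jar 0.56 [347.6 205.5] 1645 [0.483 0.187 0.07 ] ((347.8682861328125, 207.5325927734375), (22.46079444885254, 83.40299224853516), 64.79888153076172)
driver 0.8 [314.3 436.7] 1097 [ 0.786 -0.197  0.015] ((308.22772216796875, 418.2227783203125), (110.13606262207031, 16.64278221130371), 69.14553833007812)
```

View pics/top0.png

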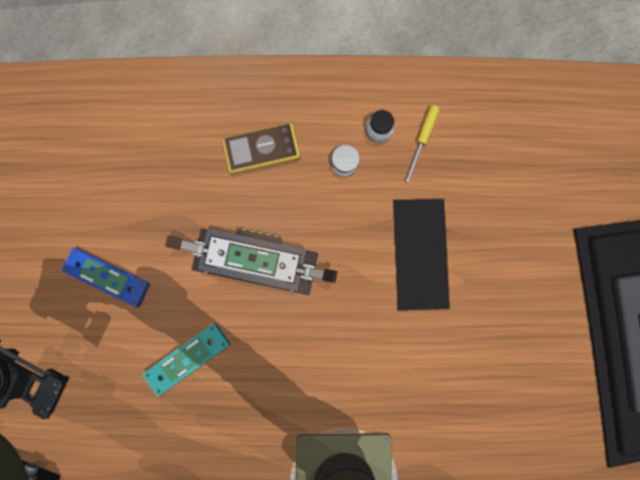

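View pics/scene0.png

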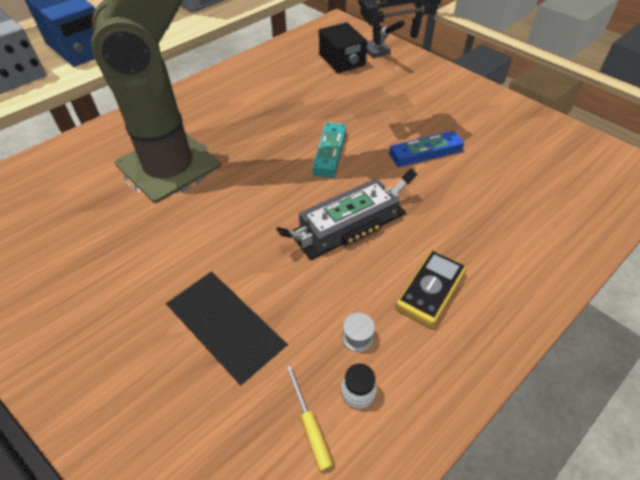

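The silver insert sits in the jig near top-view (252,259). The left pad is at (181,245), the right pad at (322,273), and the mat at (421,254). The blue and turquoise inserts at (105,277) and (186,359) are decoys. Next I'll fit the insert, jig and mat poses.

```bash
cat >> h.py <<'E'
def fit(items,w,l,z,p0):
    "items: (frame,mask); fit rectangle w(x) x l(y) at height z, both views"
    from scipy.optimize import minimize
    def poly(p):
        c,s=np.cos(p[2]),np.sin(p[2]);q=np.array([[-w,-l],[w,-l],[w,l],[-w,l]])/2
        return np.c_[q@np.array([[c,s],[-s,c]])+p[:2],np.full(4,z)]
    def cost(p):
        t=0
        for f,m in items:
            a=np.zeros((1920,2560),np.uint8);cv2.fillPoly(a,[np.round((proj(f,poly(p))+.5)*4*16).astype(np.int32)],1,shift=4)
            a=cv2.resize(a.astype(np.float32),(640,480),interpolation=cv2.INTER_AREA)
            t+=np.abs(a-m).sum()/m.sum()
        return t
    o=minimize(cost,p0,method="Nelder-Mead",options=dict(initial_simplex=np.array(p0)+np.array([[0,0,0],[.01,0,0],[0,.01,0],[0,0,.05]]),maxiter=150))
    return o.x,o.fun
def jigpt(p,x,y,z):
    c,s=np.cos(p[2]),np.sin(p[2]);return np.array([p[0]+c*x-s*y,p[1]+s*x+c*y,z])
E
python3 - <<'E'
from h import *
np.set_printoptions(precision=4,suppress=True)
F={n:imaging.grab_frame(n) for n in("top","scene")}
def near(f,l,P):
    q=proj(f,P)[0];os=imaging.outline_of(f,l)
    return min(os,key=lambda o:np.hypot(*(np.array(o["pixel"])-q)))["pixels"].astype(np.float32)
mi={n:near(F[n],"insert_center",[.48,.192,.06]) for n in F};mm={n:near(F[n],"mat",[.495,-.178,.003]) for n in F}
for t in(["top"],["scene"],["top","scene"]):
    P=fit([(F[n],mi[n]) for n in t],.058,.19,.06,[.48,.192,-.19]);M=fit([(F[n],mm[n]) for n in t],.25,.118,.003,[.495,-.178,.06]);print(t,P,M)
p=P[0]
im={n:cv2.resize(F[n]["image"][:,:,::-1],None,fx=4,fy=4,interpolation=cv2.INTER_CUBIC) for n in F}
pts={"pin":[jigpt(p,0,s*.066,.08) for s in(1,-1)],"pad":[jigpt(p,0,s*.162,.072) for s in(1,-1)],"c":[jigpt(p,a*.029,b*.095,.06) for a in(1,-1) for b in(1,-1)]}
out=[]
for n in F:
    for k,c in(("pin",(0,0,255)),("pad",(255,255,0)),("c",(255,0,255))):
        for q in proj(F[n],pts[k]): cv2.circle(im[n],tuple(int(v) for v in (q+.5)*4),3,c,-1)
    q=proj(F[n],[jigpt(p,0,0,.06)])[0]*4;x,y=int(q[0]),int(q[1]);out.append(im[n][y-200:y+200,x-390:x+390])
cv2.imwrite("pics/fit.png",cv2.resize(np.vstack(out),(780,600) if 0 else (585,600)))
s=sensors.read_state();print(s["ee_pos"],s["orientation"],s["wrist_force"],s["finger_gap"],s["clock"])
E
```

```text
['top'] (array([ 0.4786,  0.1947, -0.2021]), np.float64(0.05610795319080353)) (array([ 0.4978, -0.1762,  0.0257]), np.float64(0.03473447263240814))
['scene'] (array([ 0.4812,  0.1923, -0.2104]), np.float64(0.11063264310359955)) (array([ 0.4961, -0.1758,  0.0228]), np.float64(0.02117239311337471))
['top', 'scene'] (array([ 0.48  ,  0.1939, -0.215 ]), np.float64(0.21922239661216736)) (array([ 0.4968, -0.176 ,  0.0235]), np.float64(0.058022115379571915))
[0.2683 0.5645 0.2387] [[-0.9031  0.4294  0.    ]
 [ 0.4294  0.9031  0.0001]
 [ 0.      0.0001 -1.    ]] [ 0.7417  0.1508 -0.1985] 0.08813595157331731 1.7
```

View pics/fit.png

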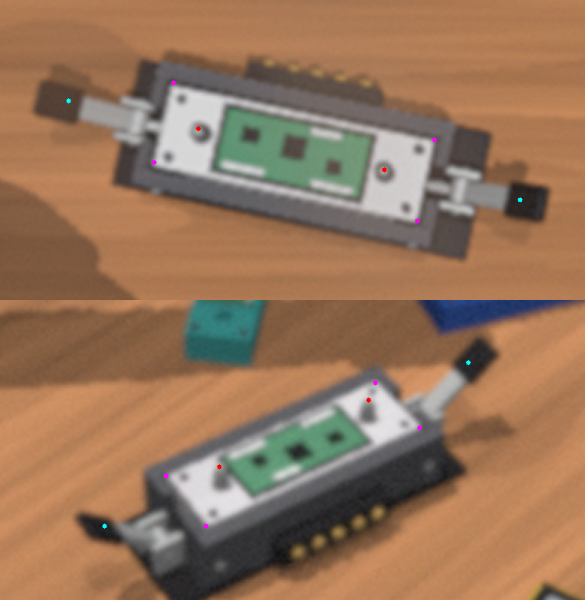

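The projected points land on the pins, pads and insert corners. The fit gives the jig centre at about (0.480, 0.1945) with yaw −11.75°, and the mat at (0.497, −0.176) with yaw 1.35°. Moving to above the left pad with the gripper shut.

{"name": "jog_arm", "arguments": {"targets": [[255,[0.024,-0.022,-0.006],[0,0,-8]],[255,[0.048,-0.044,-0.012],[0,0,-16]],[255,[0.073,-0.066,-0.018],[0,0,-24]],[255,[0.097,-0.088,-0.024],[0,0,-32]],[255,[0.1214,-0.11,-0.03],[0,0,-40]]]}}

```text
clock: 2.2
ee_pos: [0.3906, 0.4537, 0.2087]
orientation: [[-0.411, 0.912, 0.0], [0.912, 0.411, 0.0], [0.0, 0.0, -1.0]]
wrist_force: [1.0, 0.0, -0.3]
finger_gap: 0.0504
gripper_force: 0.0
```

{"name": "jog_arm", "arguments": {"targets": [[255,[0.024,-0.022,-0.01],[0,0,-7.3]],[255,[0.048,-0.044,-0.02],[0,0,-14.6]],[255,[0.073,-0.066,-0.04],[0,0,-21.9]],[255,[0.097,-0.088,-0.065],[0,0,-29.2]],[255,[0.1214,-0.11,-0.089],[0,0,-36.35]]]}}

```text
clock: 2.7
ee_pos: [0.5121, 0.3439, 0.1191]
orientation: [[0.209, 0.978, 0.001], [0.978, -0.209, 0.001], [0.001, 0.001, -1.0]]
wrist_force: [-1.1, -0.6, -0.6]
finger_gap: 0.0105
gripper_force: 0.0
```

{"name": "jog_arm", "arguments": {"targets": [[255,[0,0,-0.02],[0,0,0]],[255,[0,0,-0.036],[0,0,0]],[255,[0,0,-0.041],[0,0,0]],[255,[0,0,-0.044],[0,0,0]],[255,[0,0,-0.047],[0,0,0]]]}}

```text
clock: 3.2
ee_pos: [0.5115, 0.3451, 0.0733]
orientation: [[0.204, 0.979, 0.001], [0.979, -0.204, 0.001], [0.001, 0.001, -1.0]]
wrist_force: [0.0, -0.5, 1.0]
finger_gap: 0.0
gripper_force: 0.0
```

{"name": "jog_arm", "arguments": {"targets": [[255,[0,0,-0.0005],[0,0,0]],[255,[0,0,-0.001],[0,0,0]],[255,[0,0,-0.0015],[0,0,0]],[255,[0,0,-0.002],[0,0,0]],[255,[0,0,-0.002],[0,0,0]]]}}

```text
clock: 3.7
ee_pos: [0.5112, 0.3445, 0.0709]
orientation: [[0.204, 0.979, 0.0], [0.979, -0.204, 0.0], [0.0, 0.0, -1.0]]
wrist_force: [-0.2, -1.0, 0.1]
finger_gap: 0.0004
gripper_force: 0.0
```

{"name": "jog_arm", "arguments": {"targets": [[255,[0,0,-0.001],[0,0,0]],[255,[0,0,-0.002],[0,0,0]],[255,[0,0,-0.003],[0,0,0]],[255,[0,0,-0.004],[0,0,0]],[255,[0,0,-0.004],[0,0,0]]]}}

```text
clock: 4.2
ee_pos: [0.5115, 0.3447, 0.0669]
orientation: [[0.204, 0.979, 0.001], [0.979, -0.204, 0.0], [0.001, 0.001, -1.0]]
wrist_force: [0.2, 0.1, 4.3]
finger_gap: 0.0005
gripper_force: 1.5
```

{"name": "jog_arm", "arguments": {"targets": [[255,[0,0,-0.001],[0,0,0]],[255,[0,0,-0.002],[0,0,0]],[255,[0,0,-0.003],[0,0,0]],[255,[0,0,-0.003],[0,0,0]],[255,[0,0,-0.003],[0,0,0]]]}}

```text
clock: 4.7
ee_pos: [0.5112, 0.3442, 0.0636]
orientation: [[0.204, 0.979, 0.0], [0.979, -0.204, -0.0], [-0.0, 0.0, -1.0]]
wrist_force: [0.1, 0.0, 4.1]
finger_gap: 0.0003
gripper_force: 1.4
```

{"name": "jog_arm", "arguments": {"targets": [[255,[0.0002,0.001,-0.001],[0,0,0]],[255,[0.0003,0.0015,-0.002],[0,0,0]],[255,[0.0004,0.002,-0.002],[0,0,0]],[255,[0.0004,0.002,-0.002],[0,0,0]],[255,[0.0004,0.002,-0.002],[0,0,0]]]}}

```text
clock: 5.2
ee_pos: [0.5115, 0.3461, 0.0616]
orientation: [[0.204, 0.979, -0.0], [0.979, -0.204, -0.001], [-0.001, -0.0, -1.0]]
wrist_force: [1.4, -1.6, 2.0]
finger_gap: 0.0003
gripper_force: 1.4
```

{"name": "jog_arm", "arguments": {"targets": [[255,[0.0002,0.001,-0.001],[0,0,0]],[255,[0.0003,0.0015,-0.002],[0,0,0]],[255,[0.0004,0.002,-0.002],[0,0,0]],[255,[0.0004,0.002,-0.002],[0,0,0]],[255,[0.0004,0.002,-0.002],[0,0,0]]]}}

```text
clock: 5.7
ee_pos: [0.5119, 0.3477, 0.0596]
orientation: [[0.205, 0.979, -0.0], [0.979, -0.205, -0.001], [-0.001, -0.0, -1.0]]
wrist_force: [0.6, -4.6, 3.1]
finger_gap: 0.0003
gripper_force: 2.7
```

{"name": "jog_arm", "arguments": {"targets": [[255,[0,0,-0.001],[0,0,0]],[255,[0,0,-0.002],[0,0,0]],[255,[0,0,-0.002],[0,0,0]],[255,[0,0,-0.002],[0,0,0]],[255,[0,0,-0.002],[0,0,0]]]}}

```text
clock: 6.2
ee_pos: [0.5121, 0.3488, 0.0577]
orientation: [[0.204, 0.979, 0.0], [0.979, -0.204, 0.0], [0.001, 0.0, -1.0]]
wrist_force: [1.2, -2.7, 4.0]
finger_gap: 0.0004
gripper_force: 2.2
```

```bash
cat >> h.py <<'E'
def feel(n=1):
    s=sensors.read_state();a=np.radians(-11.75);ey=np.array([-np.sin(a),np.cos(a),0]);F=np.array(s["wrist_force"])
    print(s["clock"],np.round(np.array(s["ee_pos"])*1000,1),"Fout %.1f Fz %.1f"%(F@ey,F[2]),"M",np.round(s["torque"],2))
E
python3 - <<'E'
from h import *
feel();f=imaging.grab_frame("scene");save(f,"l1.png",(260,130,440,270),4)
f=imaging.grab_frame("top");save(f,"l1t.png",(160,200,350,320),4);feel();feel()
E
```

```text
6.2 [512.1 348.8  57.7] Fout -2.4 Fz 4.0 M [-0.59 -0.13 -0.03]
6.3 [512.1 348.8  57.8] Fout -2.2 Fz 2.2 M [-0.54 -0.18 -0.01]
6.3 [512.1 348.8  57.8] Fout -2.2 Fz 2.2 M [-0.54 -0.18 -0.01]
```

View pics/l1.png

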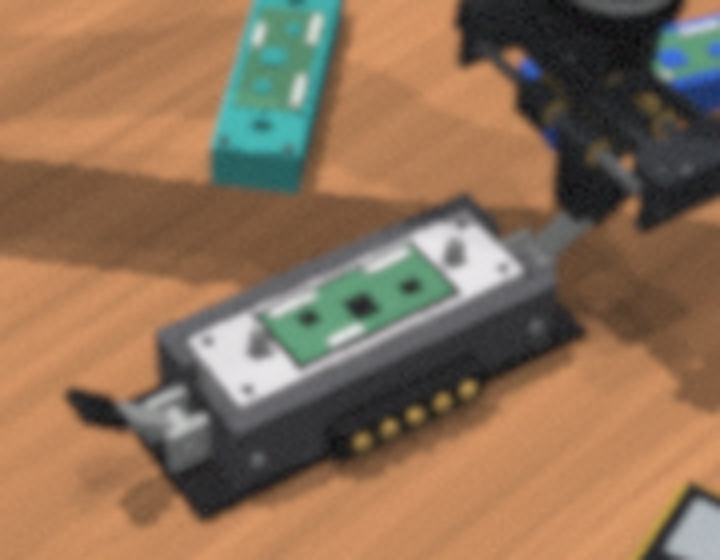

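The lever arm is going down under the fingertips and the insert still looks flush. Forces are noisy at about ±1 N, so I'll also measure the end heights by sub-pixel registration against the first pictures.

```bash
cat >> h.py <<'E'
JP=[.480,.1945,-.205]
def lift(views=("scene",)):
    "end heights (mm) left,right by registering the insert's top against the first picture"
    from scipy.optimize import least_squares
    X,Y=np.meshgrid(np.arange(-26,27,1.)/1e3,np.arange(-92,93,1.)/1e3);X,Y=X.ravel(),Y.ravel()
    k=np.min([np.hypot(X+.004,Y-s*.066) for s in(1,-1)],0)>.017;X,Y=X[k],Y[k]
    for n in views:
        f=imaging.grab_frame(n)
        g=lambda im:cv2.GaussianBlur(cv2.cvtColor(im,cv2.COLOR_RGB2GRAY).astype(np.float32),(0,0),.8)
        I0=g(cv2.imread(f"pics/{n}0.png")[:,:,::-1]);I1=g(f["image"])
        def smp(I,h):
            P=np.array([jigpt(JP,x,y,0) for x,y in zip(X,Y)]);P[:,2]=.06+h
            q=proj(f,P).astype(np.float32);return cv2.remap(I,q[:,:1],q[:,1:],cv2.INTER_CUBIC).ravel()
        a=smp(I0,0*X)
        def res(p):
            b=smp(I1,(p[0]*(.5+Y/.176)+p[1]*(.5-Y/.176))/1e3);return (p[2]*b+p[3]-a)/10
        best=min((least_squares(res,[s,s,1,0],loss="soft_l1",diff_step=1e-2,x_scale=[1,1,.1,5]) for s in (.5,6,12)),key=lambda o:o.cost)
        print(n,"lift L %.2f R %.2f gain %.2f off %.1f cost %.0f"%(*best.x,best.cost),flush=True)
E
python3 - <<'E'
from h import *
lift(("scene","top"));feel()
E
```

```text
scene lift L 0.81 R 0.39 gain 0.99 off -2.8 cost 993
top lift L 0.47 R 0.50 gain 0.95 off -5.7 cost 527
6.4 [512.1 348.8  57.8] Fout -1.6 Fz 2.8 M [-0.53 -0.16 -0.03]
```

{"name": "jog_arm", "arguments": {"targets": [[255,[0.0003,0.0015,-0.001],[0,0,0]],[255,[0.0003,0.0015,-0.002],[0,0,0]],[255,[0.0003,0.0015,-0.003],[0,0,0]],[255,[0.0003,0.0015,-0.003],[0,0,0]],[255,[0.0003,0.0015,-0.003],[0,0,0]]]}}

```text
clock: 6.9
ee_pos: [0.5125, 0.3505, 0.0548]
orientation: [[0.204, 0.979, 0.001], [0.979, -0.204, 0.001], [0.001, 0.001, -1.0]]
wrist_force: [1.3, -2.4, 4.6]
finger_gap: 0.0004
gripper_force: 2.3
```

```bash
python3 - <<'E'
from h import *
lift(("scene","top"));feel()
E
```

```text
scene lift L 2.85 R 0.19 gain 0.98 off -1.1 cost 905
top lift L 0.47 R 0.50 gain 0.96 off -7.3 cost 565
7.0 [512.5 350.4  54.8] Fout -1.6 Fz 3.9 M [-0.4  -0.23  0.03]
```

Scene view: the left end is up about 2.5 mm and the right is still seated. Now to the right lever.

{"name": "jog_arm", "arguments": {"targets": [[255,[0,0,0.045],[0,0,0]],[255,[-0.006,-0.03,0.065],[0,0,0]],[255,[-0.016,-0.078,0.065],[0,0,0]],[255,[-0.026,-0.126,0.065],[0,0,0]],[255,[-0.036,-0.174,0.065],[0,0,0]]]}}

```text
clock: 7.5
ee_pos: [0.475, 0.1759, 0.1196]
orientation: [[0.202, 0.979, -0.0], [0.979, -0.202, 0.001], [0.001, -0.001, -1.0]]
wrist_force: [1.0, -0.8, -0.5]
finger_gap: 0.0002
gripper_force: 0.0
```

{"name": "jog_arm", "arguments": {"targets": [[255,[-0.01,-0.048,0],[0,0,0]],[255,[-0.019,-0.094,0],[0,0,0]],[255,[-0.0276,-0.1317,0],[0,0,0]],[255,[-0.0276,-0.1317,-0.025],[0,0,0]],[255,[-0.0276,-0.1317,-0.042],[0,0,0]]]}}

```text
clock: 8.0
ee_pos: [0.4482, 0.0439, 0.0769]
orientation: [[0.206, 0.979, -0.0], [0.979, -0.206, 0.001], [0.001, -0.001, -1.0]]
wrist_force: [-1.3, 0.8, -0.4]
finger_gap: 0.0002
gripper_force: 0.0
```

{"name": "jog_arm", "arguments": {"targets": [[255,[0,0,-0.003],[0,0,0]],[255,[0,0,-0.006],[0,0,0]],[255,[0,0,-0.01],[0,0,0]],[255,[0,0,-0.012],[0,0,0]],[255,[0,0,-0.012],[0,0,0]]]}}

```text
clock: 8.5
ee_pos: [0.449, 0.0449, 0.066]
orientation: [[0.203, 0.979, 0.001], [0.979, -0.203, 0.0], [0.001, 0.001, -1.0]]
wrist_force: [-0.6, 1.2, 3.2]
finger_gap: 0.0005
gripper_force: 1.7
```

```bash
sed -i 's/b=smp(I1,(p\[0\]/p=p-np.array([10,10,0,0]);b=smp(I1,(p[0]/; s/\[s,s,1,0\],loss="soft_l1",diff_step=1e-2/[s+10,s+10,1,0.],loss="soft_l1",diff_step=[.03,.03,.02,.02]/; s/%(\*best.x,best.cost)/%(*(best.x-[10,10,0,0]),best.cost)/' h.py
python3 - <<'E'
from h import *
feel();lift(("scene","top"));feel()
E
```

```text
8.5 [449.   44.9  66. ] Fout 1.1 Fz 3.2 M [ 0.12  0.09 -0.  ]
scene lift L 2.59 R -0.00 gain 0.62 off 64.6 cost 16314
top lift L 2.99 R -47.30 gain 0.61 off 70.4 cost 13540
8.6 [449.   44.9  66. ] Fout 0.6 Fz 3.4 M [ 0.16  0.11 -0.02]
```

{"name": "jog_arm", "arguments": {"targets": [[255,[-0.0002,-0.001,-0.002],[0,0,0]],[255,[-0.0004,-0.002,-0.004],[0,0,0]],[255,[-0.0006,-0.003,-0.005],[0,0,0]],[255,[-0.0006,-0.003,-0.006],[0,0,0]],[255,[-0.0006,-0.003,-0.006],[0,0,0]]]}}

```text
clock: 9.1
ee_pos: [0.4482, 0.0409, 0.06]
orientation: [[0.204, 0.979, 0.001], [0.979, -0.204, -0.0], [-0.0, 0.001, -1.0]]
wrist_force: [-0.5, 0.1, 6.2]
finger_gap: 0.0004
gripper_force: 2.4
```

```bash
python3 - <<'E'
s=open('h.py').read()
s=s.replace("        I0=g(cv2","        def hp(I):\n            d=I-cv2.GaussianBlur(I,(0,0),4);return 25*d/(np.sqrt(cv2.GaussianBlur(d*d,(0,0),6))+3)\n        g0=g;g=lambda im:hp(g0(im))\n        I0=g(cv2")
open('h.py','w').write(s)
E
python3 - <<'E'
from h import *
feel();lift();f=imaging.grab_frame("scene");save(f,"r1.png",(220,90,440,280),3.5)
E
```

```text
9.1 [448.2  40.9  60. ] Fout -0.0 Fz 6.2 M [-0.13  0.12 -0.02]
scene lift L 4.77 R 3.29 gain 0.90 off 3.1 cost 3030
```

View pics/r1.png

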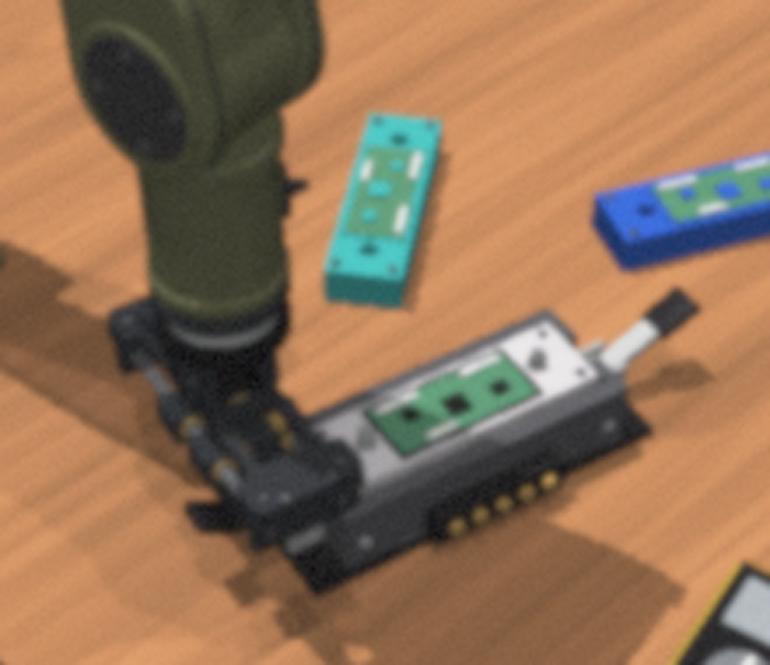

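The left lever is down and the right end is partly hidden by the gripper, so I'll register only the visible part.

```bash
sed -i 's/def lift(views=("scene",)):/def lift(views=("scene",),ymin=-1,ymax=1):/; s/>.017;X,Y/>.017;k\&=(Y>ymin)\&(Y<ymax);X,Y/' h.py
python3 - <<'E'
from h import *
for a,b in((-.03,1),(-.045,1),(-.03,.05),(-.05,.05)): lift(("scene",),a,b)
E
```

```text
scene lift L 4.51 R 3.98 gain 0.97 off 0.9 cost 737
scene lift L 4.69 R 3.63 gain 0.96 off 1.5 cost 844
scene lift L 4.96 R 3.46 gain 0.95 off 0.5 cost 626
scene lift L 5.32 R 3.10 gain 0.95 off 1.5 cost 776
```

{"name": "jog_arm", "arguments": {"targets": [[255,[-0.0002,-0.001,-0.0015],[0,0,0]],[255,[-0.0004,-0.002,-0.003],[0,0,0]],[255,[-0.0006,-0.003,-0.0045],[0,0,0]],[255,[-0.0006,-0.003,-0.005],[0,0,0]],[255,[-0.0006,-0.003,-0.005],[0,0,0]]]}}

```text
clock: 9.9
ee_pos: [0.4475, 0.0379, 0.055]
orientation: [[0.205, 0.979, 0.0], [0.979, -0.205, -0.0], [-0.0, 0.001, -1.0]]
wrist_force: [-0.9, -0.0, 5.2]
finger_gap: 0.0004
gripper_force: 2.4
```

{"name": "jog_arm", "arguments": {"targets": [[255,[0,0,0.045],[0,0,0]],[255,[0.006,0.03,0.065],[0,0,0]],[255,[0.016,0.078,0.065],[0,0,0]],[255,[0.026,0.126,0.065],[0,0,0]],[255,[0.036,0.174,0.065],[0,0,0]]]}}

```text
clock: 10.4
ee_pos: [0.4837, 0.2139, 0.12]
orientation: [[0.205, 0.979, 0.001], [0.979, -0.205, -0.0], [-0.0, 0.001, -1.0]]
wrist_force: [1.3, -0.0, -0.2]
finger_gap: 0.0005
gripper_force: 0.0
```

{"name": "jog_arm", "arguments": {"targets": [[255,[0.01,0.048,0],[0,0,0]],[255,[0.019,0.094,0],[0,0,0]],[255,[0.0284,0.1386,0],[0,0,0]],[255,[0.0284,0.1386,-0.015],[0,0,0]],[255,[0.0284,0.1386,-0.015],[0,0,0]]]}}

```text
clock: 10.9
ee_pos: [0.51, 0.351, 0.1026]
orientation: [[0.202, 0.979, -0.003], [0.979, -0.202, -0.002], [-0.003, -0.003, -1.0]]
wrist_force: [-0.4, -0.1, 0.5]
finger_gap: 0.0003
gripper_force: 0.0
```

```bash
python3 - <<'E'
from h import *
feel();lift();lift(("top",));lift(("scene",),-1,.05);f=imaging.grab_frame("scene");save(f,"m1.png",(260,130,440,270),4)
E
```

```text
10.9 [510.  351.  102.6] Fout -0.2 Fz 0.5 M [-0.16  0.12  0.02]
scene lift L 4.06 R 7.74 gain 0.96 off 0.9 cost 366
top lift L 3.75 R 7.92 gain 0.97 off 0.2 cost 339
scene lift L 4.50 R 7.45 gain 0.96 off 0.8 cost 230
```

View pics/m1.png

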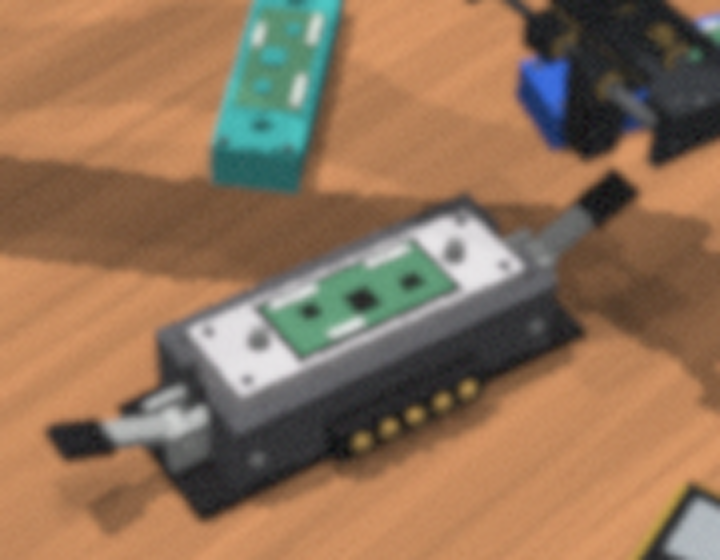

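Both views agree: left is up about 4 mm and right about 7.8 mm. Left is next, to about 10.

{"name": "jog_arm", "arguments": {"targets": [[255,[0.0005,0,-0.03],[0,0,0]],[255,[0.0005,0,-0.046],[0,0,0]],[255,[0.0005,0,-0.048],[0,0,0]],[255,[0.0005,0,-0.05],[0,0,0]],[255,[0.0005,0,-0.05],[0,0,0]]]}}

```text
clock: 11.6
ee_pos: [0.5124, 0.3503, 0.0553]
orientation: [[0.205, 0.979, -0.0], [0.979, -0.205, -0.001], [-0.001, 0.0, -1.0]]
wrist_force: [0.0, -0.5, 1.9]
finger_gap: 0.0004
gripper_force: 0.4
```

{"name": "jog_arm", "arguments": {"targets": [[255,[0.0002,0.001,-0.002],[0,0,0]],[255,[0.0004,0.002,-0.004],[0,0,0]],[255,[0.0006,0.003,-0.006],[0,0,0]],[255,[0.0008,0.004,-0.008],[0,0,0]],[255,[0.0008,0.004,-0.008],[0,0,0]]]}}

```text
clock: 12.1
ee_pos: [0.5133, 0.3541, 0.0473]
orientation: [[0.205, 0.979, 0.0], [0.979, -0.205, -0.001], [-0.001, 0.0, -1.0]]
wrist_force: [-1.3, -2.3, 3.9]
finger_gap: 0.0
gripper_force: 2.3
```

```bash
python3 - <<'E'
from h import *
feel();lift(("scene","top"));lift(("scene","top"),-1,.045)
E
```

```text
12.1 [513.3 354.1  47.3] Fout -2.5 Fz 3.9 M [-0.75  0.35  0.01]
scene lift L 9.35 R 7.80 gain 0.96 off 0.9 cost 503
top lift L 10.18 R 8.67 gain 0.97 off 0.1 cost 358
scene lift L 9.62 R 7.60 gain 0.97 off 0.8 cost 254
top lift L 10.57 R 8.70 gain 0.98 off 0.1 cost 253
```

{"name": "jog_arm", "arguments": {"targets": [[255,[0,0,0.045],[0,0,0]],[255,[-0.006,-0.03,0.07],[0,0,0]],[255,[-0.016,-0.078,0.07],[0,0,0]],[255,[-0.026,-0.126,0.07],[0,0,0]],[255,[-0.036,-0.174,0.07],[0,0,0]]]}}

```text
clock: 12.8
ee_pos: [0.4779, 0.1811, 0.1173]
orientation: [[0.202, 0.979, 0.004], [0.979, -0.202, 0.002], [0.003, 0.003, -1.0]]
wrist_force: [1.4, -0.3, -0.8]
finger_gap: 0.0006
gripper_force: 0.0
```

{"name": "jog_arm", "arguments": {"targets": [[255,[-0.01,-0.048,0],[0,0,0]],[255,[-0.02,-0.096,0],[0,0,0]],[255,[-0.0298,-0.1423,0],[0,0,0]],[255,[-0.0298,-0.1423,-0.04],[0,0,0]],[255,[-0.0298,-0.1423,-0.06],[0,0,0]]]}}

```text
clock: 13.3
ee_pos: [0.4488, 0.0376, 0.0557]
orientation: [[0.207, 0.978, 0.003], [0.978, -0.207, 0.001], [0.002, 0.003, -1.0]]
wrist_force: [-0.2, 1.4, -0.6]
finger_gap: 0.0003
gripper_force: 0.2
```

{"name": "jog_arm", "arguments": {"targets": [[255,[0,0,-0.002],[0,0,0]],[255,[-0.0002,-0.001,-0.004],[0,0,0]],[255,[-0.0004,-0.002,-0.0065],[0,0,0]],[255,[-0.0006,-0.003,-0.009],[0,0,0]],[255,[-0.0006,-0.003,-0.009],[0,0,0]]]}}

```text
clock: 13.8
ee_pos: [0.4478, 0.0369, 0.0487]
orientation: [[0.202, 0.979, 0.003], [0.979, -0.202, 0.001], [0.002, 0.003, -1.0]]
wrist_force: [0.2, 1.8, 3.1]
finger_gap: 0.0003
gripper_force: 1.7
```

```bash
python3 - <<'E'
from h import *
feel();lift(("scene","top"),-.03);lift(("scene","top"),-.045)
E
```

```text
13.8 [447.8  36.9  48.7] Fout 1.8 Fz 3.1 M [ 0.26 -0.    0.04]
scene lift L 9.87 R 11.38 gain 0.95 off 1.9 cost 718
top lift L 11.52 R 13.71 gain 0.94 off -0.0 cost 823
scene lift L 10.02 R 11.09 gain 0.93 off 2.7 cost 925
top lift L 11.36 R 14.90 gain 0.93 off 0.0 cost 1495
```

{"name": "jog_arm", "arguments": {"targets": [[255,[0,0,0.045],[0,0,0]],[255,[0.006,0.03,0.07],[0,0,0]],[255,[0.016,0.078,0.07],[0,0,0]],[255,[0.026,0.126,0.07],[0,0,0]],[255,[0.036,0.174,0.07],[0,0,0]]]}}

```text
clock: 14.5
ee_pos: [0.4828, 0.2107, 0.1181]
orientation: [[0.205, 0.979, -0.0], [0.979, -0.205, -0.001], [-0.001, 0.0, -1.0]]
wrist_force: [0.8, 0.4, -0.9]
finger_gap: 0.0003
gripper_force: 0.0
```

{"name": "jog_arm", "arguments": {"targets": [[255,[0.01,0.048,0],[0,0,0]],[255,[0.02,0.096,0],[0,0,0]],[255,[0.0295,0.144,0],[0,0,0]],[255,[0.0295,0.144,-0.04],[0,0,0]],[255,[0.0295,0.144,-0.066],[0,0,0]]]}}

```text
clock: 15.0
ee_pos: [0.5112, 0.3552, 0.05]
orientation: [[0.201, 0.98, -0.001], [0.98, -0.201, -0.0], [-0.0, -0.001, -1.0]]
wrist_force: [-0.6, -1.0, 0.4]
finger_gap: -0.0
gripper_force: 0.0
```

{"name": "jog_arm", "arguments": {"targets": [[255,[0,0,-0.004],[0,0,0]],[255,[0.0002,0.001,-0.006],[0,0,0]],[255,[0.0004,0.002,-0.008],[0,0,0]],[255,[0.0004,0.002,-0.011],[0,0,0]],[255,[0.0004,0.002,-0.011],[0,0,0]]]}}

```text
clock: 15.5
ee_pos: [0.5125, 0.3548, 0.0419]
orientation: [[0.205, 0.979, -0.0], [0.979, -0.205, -0.001], [-0.001, -0.0, -1.0]]
wrist_force: [-2.6, -1.9, 2.3]
finger_gap: 0.0009
gripper_force: 1.3
```

```bash
python3 - <<'E'
from h import *
feel();lift(("scene","top"));lift(("scene","top"),-1,.045)
E
```

```text
15.5 [512.5 354.8  41.9] Fout -2.4 Fz 2.3 M [-0.31  0.49  0.  ]
scene lift L 12.63 R 11.85 gain 0.95 off 1.3 cost 584
top lift L 14.02 R 12.59 gain 0.97 off 0.1 cost 306
scene lift L 12.76 R 11.73 gain 0.95 off 1.1 cost 352
top lift L 14.16 R 12.66 gain 0.98 off 0.1 cost 233
```

{"name": "jog_arm", "arguments": {"targets": [[255,[0,0,-0.001],[0,0,0]],[255,[0.0001,0.0005,-0.002],[0,0,0]],[255,[0.0001,0.0005,-0.0025],[0,0,0]],[255,[0.0001,0.0005,-0.0025],[0,0,0]],[255,[0.0001,0.0005,-0.0025],[0,0,0]]]}}

```text
clock: 16.2
ee_pos: [0.513, 0.3556, 0.0391]
orientation: [[0.205, 0.979, 0.0], [0.979, -0.205, -0.0], [-0.0, 0.0, -1.0]]
wrist_force: [-3.2, -1.5, 3.8]
finger_gap: 0.0003
gripper_force: 2.6
```

{"name": "jog_arm", "arguments": {"targets": [[255,[0,0,0.045],[0,0,0]],[255,[-0.006,-0.03,0.08],[0,0,0]],[255,[-0.016,-0.078,0.08],[0,0,0]],[255,[-0.026,-0.126,0.08],[0,0,0]],[255,[-0.036,-0.174,0.08],[0,0,0]]]}}

```text
clock: 16.7
ee_pos: [0.4779, 0.181, 0.1193]
orientation: [[0.204, 0.979, 0.005], [0.979, -0.204, 0.001], [0.002, 0.004, -1.0]]
wrist_force: [0.5, -1.5, -0.6]
finger_gap: 0.0002
gripper_force: 0.0
```

{"name": "jog_arm", "arguments": {"targets": [[255,[-0.01,-0.048,0],[0,0,0]],[255,[-0.02,-0.096,0],[0,0,0]],[255,[-0.0293,-0.1456,0],[0,0,0]],[255,[-0.0293,-0.1456,-0.04],[0,0,0]],[255,[-0.0293,-0.1456,-0.068],[0,0,0]]]}}

```text
clock: 17.2
ee_pos: [0.4495, 0.0341, 0.0501]
orientation: [[0.209, 0.978, 0.005], [0.978, -0.209, -0.0], [0.001, 0.005, -1.0]]
wrist_force: [0.5, 0.8, 0.2]
finger_gap: 0.0005
gripper_force: 0.0
```

{"name": "jog_arm", "arguments": {"targets": [[255,[0,0,-0.003],[0,0,0]],[255,[-0.0001,-0.0005,-0.005],[0,0,0]],[255,[-0.0002,-0.001,-0.007],[0,0,0]],[255,[-0.0003,-0.0015,-0.0085],[0,0,0]],[255,[-0.0003,-0.0015,-0.0085],[0,0,0]]]}}

```text
clock: 17.7
ee_pos: [0.4483, 0.0352, 0.0433]
orientation: [[0.204, 0.979, 0.003], [0.979, -0.204, 0.0], [0.001, 0.003, -1.0]]
wrist_force: [0.3, -1.4, 3.5]
finger_gap: 0.0002
gripper_force: 1.5
```

```bash
python3 - <<'E'
from h import *
feel();lift(("scene","top"),-.03);lift(("scene","top"),-.045)
E
```

```text
17.7 [448.3  35.2  43.3] Fout -1.3 Fz 3.5 M [-0.4   0.01  0.02]
scene lift L 14.43 R 14.38 gain 0.92 off 2.6 cost 854
top lift L 11.53 R 16.66 gain 0.96 off -0.1 cost 702
scene lift L 14.61 R 13.85 gain 0.90 off 3.5 cost 1079
top lift L 11.59 R 17.12 gain 0.93 off 0.3 cost 1376
```

{"name": "jog_arm", "arguments": {"targets": [[255,[0,0,0.045],[0,0,0]],[200,[0.003,0.015,0.09],[0,0,0]],[120,[0.012,0.06,0.11],[0,0,0]],[60,[0.022,0.11,0.11],[0,0,0]],[0,[0.032,0.1595,0.11],[0,0,0]]]}}

```text
clock: 18.4
ee_pos: [0.4793, 0.1955, 0.1537]
orientation: [[0.204, 0.979, 0.003], [0.979, -0.204, 0.002], [0.002, 0.002, -1.0]]
wrist_force: [0.8, 0.0, 0.6]
finger_gap: 0.0304
gripper_force: 0.0
```

{"name": "jog_arm", "arguments": {"targets": [[0,[0,0,0],[0,0,0]],[0,[0,0,0],[0,0,0]],[0,[0,0,0],[0,0,0]],[0,[0,0,0],[0,0,0]],[0,[0,0,0],[0,0,0]]]}}

```text
clock: 18.9
ee_pos: [0.4788, 0.1914, 0.1518]
orientation: [[0.206, 0.978, -0.0], [0.978, -0.206, -0.001], [-0.001, -0.0, -1.0]]
wrist_force: [0.0, 0.2, 0.1]
finger_gap: 0.0706
gripper_force: 0.0
```

```bash
python3 - <<'E'
from h import *
feel();s=sensors.read_state();print(s["finger_gap"],np.round(s["orientation"],4))
f=imaging.grab_frame("scene");save(f,"g1.png",(260,90,440,270),3.3)
lift();lift(("scene",),-.05,.05)
E
```

```text
18.9 [478.8 191.4 151.8] Fout 0.2 Fz 0.1 M [-0.08  0.09 -0.  ]
0.07058719490764032 [[ 2.064e-01  9.785e-01 -4.000e-04]
 [ 9.785e-01 -2.064e-01 -7.000e-04]
 [-7.000e-04 -2.000e-04 -1.000e+00]]
scene lift L 11.62 R 14.84 gain 0.84 off 5.0 cost 3447
scene lift L 9.89 R 16.05 gain 0.84 off 3.1 cost 2420
```

View pics/g1.png

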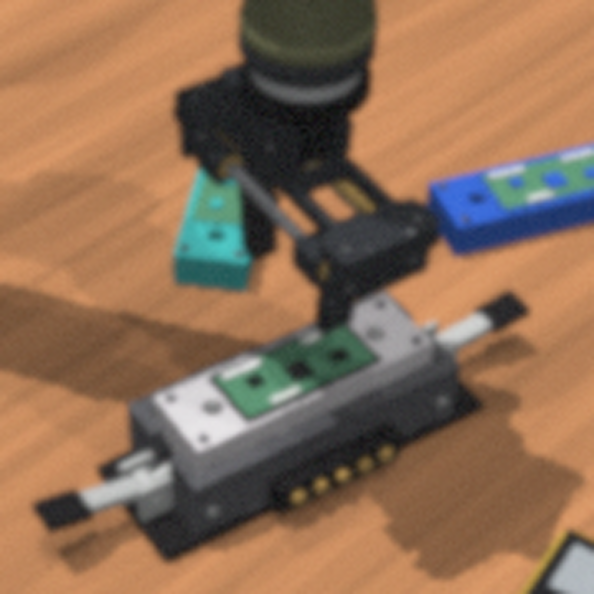

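The insert stands well proud at both ends and both levers are nearly flat. Descending over its middle with the gripper open.

{"name": "jog_arm", "arguments": {"targets": [[0,[0.001,0.0025,-0.01],[0,0,0]],[0,[0.001,0.0025,-0.025],[0,0,0]],[0,[0.001,0.0025,-0.045],[0,0,0]],[0,[0.001,0.0025,-0.065],[0,0,0]],[0,[0.001,0.0025,-0.065],[0,0,0]]]}}

```text
clock: 19.55
ee_pos: [0.4782, 0.195, 0.0842]
orientation: [[0.204, 0.979, -0.005], [0.979, -0.204, -0.002], [-0.003, -0.004, -1.0]]
wrist_force: [0.1, -0.0, -1.1]
finger_gap: 0.0881
gripper_force: 0.0
```

```bash
python3 - <<'E'
from h import *
feel();s=sensors.read_state();print(s["finger_gap"],np.round(s["orientation"],4))
a=np.radians(-11.75);print("offset along jig x, y mm",1e3*(np.array(s["ee_pos"])[:2]-JP[:2])@np.array([[np.cos(a),-np.sin(a)],[np.sin(a),np.cos(a)]]))
E
```

```text
19.55 [478.2 195.   84.2] Fout -0.0 Fz -1.1 M [-0.1   0.1   0.01]
0.08806461053124812 [[ 0.2039  0.979  -0.0045]
 [ 0.979  -0.2039 -0.0018]
 [-0.0027 -0.004  -1.    ]]
offset along jig x, y mm [-1.88041568  0.116176  ]
```

{"name": "jog_arm", "arguments": {"targets": [[0,[0,0,-0.01],[0,0,0]],[0,[0,0,-0.018],[0,0,0]],[40,[0,0,-0.022],[0,0,0]],[68,[0,0,-0.022],[0,0,0]],[68,[0,0,-0.022],[0,0,0]]]}}

```text
clock: 20.05
ee_pos: [0.48, 0.1956, 0.065]
orientation: [[0.204, 0.979, 0.001], [0.979, -0.204, 0.0], [0.0, 0.0, -1.0]]
wrist_force: [-0.7, -0.3, 0.3]
finger_gap: 0.0661
gripper_force: 0.0
```

```bash
python3 - <<'E'
from h import *
s=sensors.read_state();print(s["finger_gap"]);feel()
a=np.radians(-11.75);print("offset along jig x, y mm",1e3*(np.array(s["ee_pos"])[:2]-JP[:2])@np.array([[np.cos(a),-np.sin(a)],[np.sin(a),np.cos(a)]]))
f=imaging.grab_frame("top");save(f,"g2.png",(190,200,310,310),5)
E
```

```text
0.06610527623191655
20.05 [480.  195.6  65. ] Fout -0.5 Fz 0.3 M [-0.06  0.08 -0.03]
offset along jig x, y mm [-0.19125133  1.04326468]
```

View pics/g2.png

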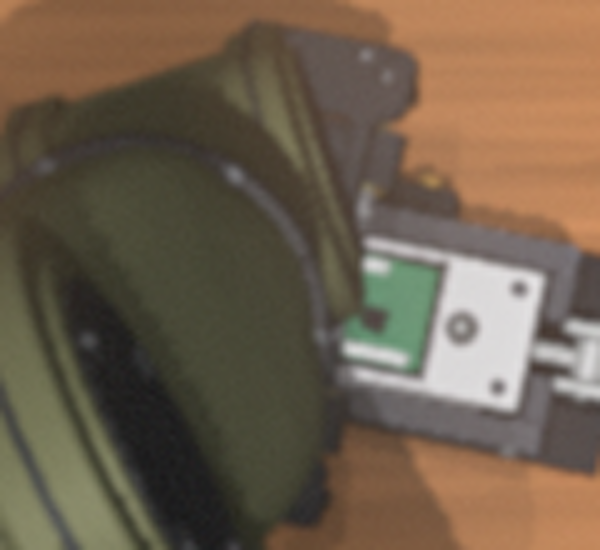

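The arm hides the fingers in the top view, so I'll close in small steps and feel for uneven contact.

{"name": "jog_arm", "arguments": {"targets": [[70,[0,0,-0.0015],[0,0,0]],[74,[0,0,-0.0025],[0,0,0]],[78,[0,0,-0.0025],[0,0,0]],[82,[0,0,-0.0025],[0,0,0]],[82,[0,0,-0.0025],[0,0,0]]]}}

```text
clock: 20.6
ee_pos: [0.4798, 0.1955, 0.0623]
orientation: [[0.204, 0.979, -0.0], [0.979, -0.204, 0.0], [-0.0, -0.0, -1.0]]
wrist_force: [-0.8, -0.4, 0.1]
finger_gap: 0.0597
gripper_force: 0.1
```

{"name": "jog_arm", "arguments": {"targets": [[84,[0,0,0],[0,0,0]],[86,[0,0,0],[0,0,0]],[88,[0,0,0],[0,0,0]],[90,[0,0,0],[0,0,0]],[90,[0,0,0],[0,0,0]]]}}

```text
clock: 21.1
ee_pos: [0.4791, 0.1956, 0.0622]
orientation: [[0.204, 0.979, -0.001], [0.979, -0.204, -0.0], [-0.0, -0.001, -1.0]]
wrist_force: [-2.8, 1.0, 2.6]
finger_gap: 0.0576
gripper_force: 30.0
```

{"name": "jog_arm", "arguments": {"targets": [[255,[-0.0006,0.0001,0],[0,0,0]],[255,[-0.0008,0.0002,0.001],[0,0,0]],[255,[-0.0008,0.0002,0.003],[0,0,0]],[255,[-0.0008,0.0002,0.005],[0,0,0]],[255,[-0.0008,0.0002,0.005],[0,0,0]]]}}

```text
clock: 21.6
ee_pos: [0.4793, 0.1956, 0.0672]
orientation: [[0.204, 0.979, 0.0], [0.979, -0.204, -0.0], [-0.0, 0.0, -1.0]]
wrist_force: [0.6, 0.7, -7.8]
finger_gap: 0.0576
gripper_force: 30.0
```

```bash
python3 - <<'E'
from h import *
s=sensors.read_state();print(s["finger_gap"],s["gripper_force"],np.round(s["wrist_force"],1));feel()
E
```

```text
0.05762825085003968 29.9945068359375 [ 0.6  0.7 -7.8]
21.6 [479.3 195.6  67.2] Fout 0.8 Fz -7.8 M [0.15 0.11 0.01]
```

Gripped and carrying about 7.5 N with almost no side force. Lifting straight up.

{"name": "jog_arm", "arguments": {"targets": [[255,[0,0,0.006],[0,0,0]],[255,[0,0,0.014],[0,0,0]],[255,[0,0,0.022],[0,0,0]],[255,[0,0,0.03],[0,0,0]],[255,[0,0,0.038],[0,0,0]]]}}

```text
clock: 22.1
ee_pos: [0.4791, 0.1954, 0.1062]
orientation: [[0.204, 0.979, 0.0], [0.979, -0.204, -0.0], [-0.0, 0.0, -1.0]]
wrist_force: [-0.4, -0.5, -7.3]
finger_gap: 0.0579
gripper_force: 30.0
```

{"name": "jog_arm", "arguments": {"targets": [[255,[0,0,0.01],[0,0,0]],[255,[0,0,0.022],[0,0,0]],[255,[0,0,0.034],[0,0,0]],[255,[0,0,0.04],[0,0,0]],[255,[0,0,0.04],[0,0,0]]]}}

```text
clock: 22.6
ee_pos: [0.4797, 0.1959, 0.1464]
orientation: [[0.204, 0.979, 0.002], [0.979, -0.204, 0.001], [0.001, 0.002, -1.0]]
wrist_force: [0.4, -1.0, -6.9]
finger_gap: 0.0574
gripper_force: 30.0
```

```bash
python3 - <<'E'
from h import *
s=sensors.read_state();print(s["finger_gap"],np.round(s["orientation"],4),s["joint_positions"]);feel()
E
```

```text
0.057351760470274224 [[ 2.041e-01  9.789e-01  2.100e-03]
 [ 9.789e-01 -2.041e-01  9.000e-04]
 [ 1.300e-03  1.800e-03 -1.000e+00]] [-30.77871735  39.96522386   5.65427202 113.68622863  -8.11431936
  26.58681959 -30.95883263]
22.6 [479.7 195.9 146.4] Fout -0.9 Fz -6.9 M [-0.06  0.03 -0.02]
```

{"name": "jog_arm", "arguments": {"targets": [[255,[0.001,-0.02,0.01],[0,0,-4]],[255,[0.003,-0.055,0.01],[0,0,-11]],[255,[0.005,-0.095,0.01],[0,0,-19]],[255,[0.007,-0.135,0.01],[0,0,-27]],[255,[0.009,-0.175,0.01],[0,0,-35]]]}}

```text
clock: 23.1
ee_pos: [0.4875, 0.0185, 0.1552]
orientation: [[0.734, 0.68, -0.001], [0.68, -0.734, -0.0], [-0.001, -0.0, -1.0]]
wrist_force: [1.1, -0.3, -6.6]
finger_gap: 0.0579
gripper_force: 30.0
```

{"name": "jog_arm", "arguments": {"targets": [[255,[0.002,-0.04,0],[0,0,-8]],[255,[0.004,-0.08,0],[0,0,-16]],[255,[0.006,-0.12,0],[0,0,-24]],[255,[0.007,-0.16,0],[0,0,-32]],[255,[0.008,-0.185,0],[0,0,-38]]]}}

```text
clock: 23.6
ee_pos: [0.4951, -0.169, 0.1554]
orientation: [[0.997, 0.08, 0.0], [0.08, -0.997, -0.003], [-0.0, 0.003, -1.0]]
wrist_force: [0.5, -0.3, -6.1]
finger_gap: 0.0576
gripper_force: 30.0
```

{"name": "jog_arm", "arguments": {"targets": [[255,[0,-0.012,-0.02],[0,0,-3.9]],[255,[0,-0.012,-0.05],[0,0,-3.9]],[255,[0,-0.012,-0.08],[0,0,-3.9]],[255,[0,-0.012,-0.09],[0,0,-3.9]],[255,[0,-0.012,-0.09],[0,0,-3.9]]]}}

```text
clock: 24.1
ee_pos: [0.4948, -0.1762, 0.0641]
orientation: [[1.0, 0.022, -0.003], [0.022, -1.0, 0.001], [-0.003, -0.001, -1.0]]
wrist_force: [0.5, 0.7, -6.2]
finger_gap: 0.0576
gripper_force: 30.0
```

```bash
python3 - <<'E'
from h import *
s=sensors.read_state();R=np.array(s["orientation"]);print(s["finger_gap"],np.round(R,4),"tool y heading",np.degrees(np.arctan2(R[1,1],R[0,1])));feel()
F={n:imaging.grab_frame(n) for n in("top","scene")}
top=s["ee_pos"][2]-.0177+.03
it=[]
for n in F:
    q=proj(F[n],[[.497,-.176,top]])[0]
    for o in imaging.outline_of(F[n],"insert_center"):
        print(n,o["p"],o["pixel"],o["pixels"].sum(),q,atz(F[n],o["pixel"],top))
a=F["top"]["image"];b=F["scene"]["image"]
cv2.imwrite("pics/p1.png",np.vstack([cv2.resize(a[190:320,360:490],(390,390),interpolation=2)[:300],cv2.resize(b[260:360,160:290],(390,300),interpolation=2)])[:,:,::-1])
E
```

```text
0.0575928683715553 [[ 0.9998  0.0221 -0.0032]
 [ 0.0221 -0.9998  0.0012]
 [-0.0032 -0.0013 -1.    ]] tool y heading -88.73637239284078
24.1 [ 494.8 -176.2   64.1] Fout 0.8 Fz -6.2 M [-0.02  0.16 -0.04]
top 0.84 [418.9, 216.8] 293 [427.96532494 249.73677422] [ 0.56681136 -0.15851012  0.07635425]
top 0.57 [185.3, 360.2] 2435 [427.96532494 249.73677422] [0.26858594 0.3273664  0.07635425]
top 0.57 [108.1, 278.3] 2256 [427.96532494 249.73677422] [0.43615348 0.49583161 0.07635425]
top 0.43 [256.4, 259.5] 6259 [427.96532494 249.73677422] [0.47658923 0.18253946 0.07635425]
scene 0.93 [329.7, 150.9] 1251 [217.74221023 303.22501816] [0.32520361 0.28333725 0.07635425]
scene 0.59 [425.1, 146.2] 1666 [217.74221023 303.22501816] [0.4773481  0.46576147 0.07635425]
scene 0.56 [228.5, 321.4] 2121 [217.74221023 303.22501816] [ 0.54286853 -0.18451935  0.07635425]
```

View pics/p1.png

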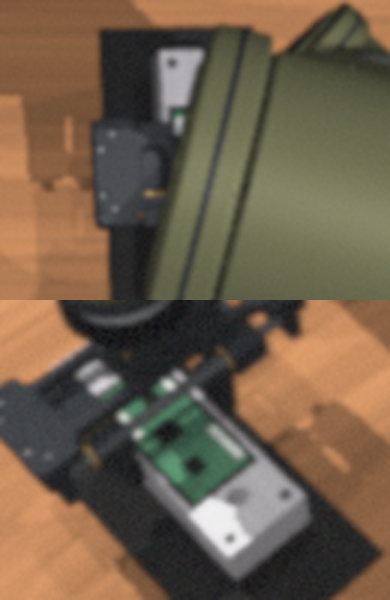

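The insert is held level over the mat with the board up. Lowering gently.

{"name": "jog_arm", "arguments": {"targets": [[255,[0.0005,0.0,-0.01],[0,0,0]],[255,[0.0005,0.0,-0.02],[0,0,0]],[255,[0.0005,0.0,-0.03],[0,0,0]],[255,[0.0005,0.0,-0.036],[0,0,0]],[255,[0.0005,0.0,-0.036],[0,0,0]]]}}

```text
clock: 24.8
ee_pos: [0.4958, -0.176, 0.028]
orientation: [[1.0, 0.023, -0.002], [0.023, -1.0, 0.001], [-0.002, -0.001, -1.0]]
wrist_force: [-0.7, -0.2, -7.5]
finger_gap: 0.0581
gripper_force: 30.0
```

{"name": "jog_arm", "arguments": {"targets": [[255,[0,0,-0.001],[0,0,0]],[255,[0,0,-0.002],[0,0,0]],[255,[0,0,-0.003],[0,0,0]],[255,[0,0,-0.003],[0,0,0]],[255,[0,0,-0.003],[0,0,0]]]}}

```text
clock: 25.3
ee_pos: [0.4966, -0.1763, 0.0264]
orientation: [[1.0, 0.023, 0.0], [0.023, -1.0, -0.0], [0.0, 0.0, -1.0]]
wrist_force: [-0.7, 0.6, -7.0]
finger_gap: 0.0582
gripper_force: 30.0
```

{"name": "jog_arm", "arguments": {"targets": [[255,[0.001,0,-0.001],[0,0,0]],[255,[0.001,0,-0.002],[0,0,0]],[255,[0.001,0,-0.003],[0,0,0]],[255,[0.001,0,-0.0035],[0,0,0]],[255,[0.001,0,-0.0035],[0,0,0]]]}}

```text
clock: 25.8
ee_pos: [0.4974, -0.1763, 0.0226]
orientation: [[1.0, 0.023, -0.0], [0.023, -1.0, 0.0], [-0.0, -0.0, -1.0]]
wrist_force: [-0.2, 0.6, -7.1]
finger_gap: 0.0575
gripper_force: 30.0
```

{"name": "jog_arm", "arguments": {"targets": [[255,[0,0,-0.0005],[0,0,0]],[255,[0,0,-0.001],[0,0,0]],[255,[0,0,-0.0015],[0,0,0]],[255,[0,0,-0.0015],[0,0,0]],[255,[0,0,-0.0015],[0,0,0]]]}}

```text
clock: 26.3
ee_pos: [0.4975, -0.1763, 0.0212]
orientation: [[1.0, 0.023, -0.0], [0.023, -1.0, -0.0], [-0.0, 0.0, -1.0]]
wrist_force: [0.2, -0.8, -7.8]
finger_gap: 0.0578
gripper_force: 30.0
```

{"name": "jog_arm", "arguments": {"targets": [[255,[0,0,-0.0004],[0,0,0]],[255,[0,0,-0.0008],[0,0,0]],[255,[0,0,-0.0012],[0,0,0]],[255,[0,0,-0.0012],[0,0,0]],[255,[0,0,-0.0012],[0,0,0]]]}}

```text
clock: 26.8
ee_pos: [0.4976, -0.1764, 0.0207]
orientation: [[1.0, 0.023, 0.001], [0.023, -1.0, -0.0], [0.001, 0.0, -1.0]]
wrist_force: [-1.7, 1.4, 6.0]
finger_gap: 0.0576
gripper_force: 30.0
```

```bash
python3 -c "
from h import *
feel()"
```

```text
26.8 [ 497.6 -176.4   20.7] Fout 1.0 Fz 6.0 M [0.06 0.52 0.01]
```

Touchdown at 20.7 mm, as predicted. Relaxing the pressure, opening and retreating.

{"name": "jog_arm", "arguments": {"targets": [[255,[0,0,0.0003],[0,0,0]],[60,[0,0,0.0003],[0,0,0]],[30,[0,0,0.0003],[0,0,0]],[0,[0,0,0.0003],[0,0,0]],[0,[0,0,0.0003],[0,0,0]]]}}

```text
clock: 27.3
ee_pos: [0.4977, -0.1765, 0.0203]
orientation: [[1.0, 0.023, 0.0], [0.023, -1.0, -0.0], [0.0, 0.0, -1.0]]
wrist_force: [-0.1, 0.1, -0.1]
finger_gap: 0.0868
gripper_force: 0.0
```

{"name": "jog_arm", "arguments": {"targets": [[0,[0,0,0],[0,0,0]],[0,[0,0,0.01],[0,0,0]],[0,[0,0,0.04],[0,0,0]],[0,[0,0,0.08],[0,0,0]],[0,[0,0,0.12],[0,0,0]]]}}

```text
clock: 27.8
ee_pos: [0.497, -0.1762, 0.142]
orientation: [[1.0, 0.023, -0.001], [0.023, -1.0, 0.0], [-0.001, -0.0, -1.0]]
wrist_force: [0.9, 0.3, 0.3]
finger_gap: 0.088
gripper_force: 0.0
```

{"name": "jog_arm", "arguments": {"targets": [[0,[-0.04,0,0.02],[0,0,0]],[0,[-0.08,0,0.05],[0,0,0]],[0,[-0.1,0,0.08],[0,0,0]],[0,[-0.12,0,0.1],[0,0,0]],[0,[-0.12,0,0.1],[0,0,0]]]}}

```text
clock: 28.3
ee_pos: [0.3757, -0.1768, 0.2428]
orientation: [[1.0, 0.02, 0.003], [0.02, -1.0, -0.0], [0.003, 0.0, -1.0]]
wrist_force: [1.0, -0.1, -0.3]
finger_gap: 0.0882
gripper_force: 0.0
```

```bash
python3 - <<'E'
from h import *
np.set_printoptions(precision=4,suppress=True)
F={n:imaging.grab_frame(n) for n in("top","scene")};feel()
for n in F:
    q=proj(F[n],[[.4975,-.176,.033]])[0]
    o=min(imaging.outline_of(F[n],"insert_center"),key=lambda o:np.hypot(*(np.array(o["pixel"])-q)))
    print(n,o["p"],o["pixels"].sum(),q,o["pixel"],fit([(F[n],o["pixels"].astype(np.float32))],.19,.058,.033,[.4975,-.176,.024]))
cv2.imwrite("pics/end.png",np.hstack([cv2.resize(F[n]["image"],(400,300)) for n in F])[:,:,::-1])
E
```

```text
28.4 [ 378.2 -176.2  240.8] Fout -0.0 Fz 0.4 M [0.01 0.12 0.03]
top 0.65 2311 [423.6088 251.4958] [423.8, 249.6] (array([ 0.5037, -0.1747,  0.0052]), np.float64(0.12345845997333527))
scene 0.89 3022 [221.7587 315.3178] [224.2, 323.8] (array([ 0.51  , -0.1805,  0.0101]), np.float64(0.13647831976413727))
```

View pics/end.png

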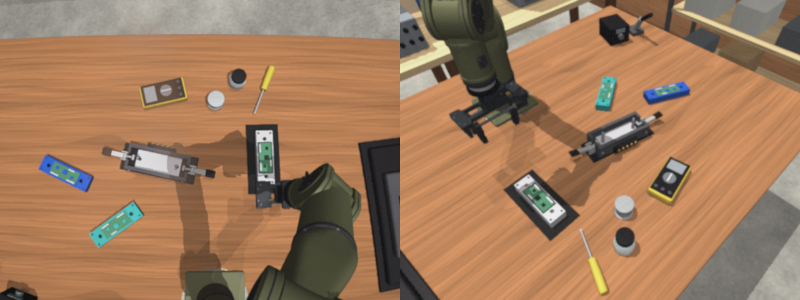

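The insert lies on the mat, board up, and the bystanders are where they were. The gripper still covers its near end, so I'll clear the view for one check.

{"name": "jog_arm", "arguments": {"targets": [[0,[0,0.04,0.02],[0,0,0]],[0,[0,0.08,0.03],[0,0,0]],[0,[0,0.12,0.03],[0,0,0]],[0,[0,0.16,0.03],[0,0,0]],[0,[0,0.16,0.03],[0,0,0]]]}}

```text
clock: 29.0
ee_pos: [0.3778, -0.0106, 0.2692]
orientation: [[0.999, 0.035, -0.003], [0.035, -0.999, 0.001], [-0.003, -0.001, -1.0]]
wrist_force: [0.2, -0.7, -0.7]
finger_gap: 0.0885
gripper_force: 0.0
```

```bash
python3 - <<'E'
from h import *
np.set_printoptions(precision=4,suppress=True)
f=imaging.grab_frame("top");q=proj(f,[[.4975,-.176,.033]])[0]
o=min(imaging.outline_of(f,"insert_center"),key=lambda o:np.hypot(*(np.array(o["pixel"])-q)))
print(o["p"],o["pixels"].sum(),o["pixel"],q,fit([(f,o["pixels"].astype(np.float32))],.19,.058,.033,[.4975,-.176,.024]))
E
```

```text
0.78 2078 [423.8, 244.7] [423.6088 251.4958] (array([ 0.5037, -0.1747,  0.0052]), np.float64(0.22927695512771606))
```

```bash
python3 -c "
from cell import close_job
print(close_job())"
```

```text
the job is handed in; nothing more can be done
None
```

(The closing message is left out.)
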